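# Line up the disc-cutter punches by size on the bench rack

## Robot

A 6-joint arm with a two-finger parallel gripper is mounted at the origin on the work surface. World frame = base frame: x ahead of the robot, y to its left, z up, the work surface at z = 0. Lengths are in m, angles in degrees, forces in N, time in s.
With the tool pointing down it reaches from about 0.3 to 0.875 m from the base axis. Payload 4.2 kg.
Tool frame: the origin (TCP) lies at the very end of the fingers, on their centre line; the grasp point (between the pads) lies behind it (manip.pinch_z is the z of the grasp point in the tool frame, in m); z points along the fingers, y is the line along which they close (so a half turn about z gives the same grasp; the last joint's range is limited). The gripper opens to 85 mm and grips with 20 to 120 N. Pads are 22 mm wide; open, the fingers measure 114 mm over their backs; the gripper's body (76 mm by 85 mm) begins 54 mm behind the grasp point. The pads swing forward as they close: fully open they stand 13 mm farther back than shut.
Start: joints at [73.625, 18.312, 89.639, -0, 72.044, -1.146], TCP at [0.151, 0.555, 0.231] pointing down, gripper open.
Joint ranges: [-177.97, 177.97], [-48.28, 115.42], [12.27, 149.76], [-77.06, 257.06], [2.81, 150.46], [-146.56, 146.56]. Speed limits (degrees/s): [147.25, 147.25, 180, 180, 180, 180].

## Interface

Orientations are given as a 3x3 rotation matrix whose columns are the frame's x, y, z axes.
In Python, from rig import manip gives the robot as it stands.
- The arm moves only by the tool arm_command, never from a script. Its argument "series" is text: rows parted by semicolons, each of 7 numbers parted by spaces: the turn, a rotation vector about the world's x, y, z in units of 8 degrees (1.0 is 8 degrees), then the shift along the world's x, y, z in units of 25 mm (1.0 is 25 mm), then the finger opening in mm, from 0 to 85.4. A call has 1 to 8 rows; each row shifts and turns the commanded pose from where the row before left it; what a row does not reach is not made up. A row lasts 1/10 s, in which the tool goes at most 50 mm and 8.59 degrees, less where a joint would pass 70% of its speed; a pose out of reach is approached as far as the arm can. A call is refused whole if a number of a shift passes 1 or a number of a turn 1, either way. A call with a gripper value outside its range is refused whole. The fingers move at their own pace and stop on an object; "newtons" is the grip in N (left out, the last holds). Time passes only in rows, so rows that do not move let the fingers close. It gives the time, the measured TCP pose, the force, the opening and the grip force at its end, in the units of the state.
- manip.get_state(): the state, without advancing time (a new reading comes with each control period).
- manip.grab_frame(name): name is "scene" or "top" or "wrist"; returns (picture, depth): 384x512x3 uint8, blue, green, red; 384x512 float32, m along the optical axis (not along the pixel's ray), 0 where there is no reading.
- manip.camera_model(name): a dict with "fovy" (degrees; the focal length in pixels is half the picture's height over the tangent of half this angle, whatever the lens; pixels are square), "cx", "cy" (the principal point, pixels), "extrinsics" (4x4, takes a point from camera to world coordinates); the wrist camera has in their place "T_tool_cam" (4x4, takes a point from camera to tool coordinates, whose origin is the TCP and whose axes are the flange's). Camera axes: x right, y up, looking along -z (the intrinsics and any distortion apply to the point x, -y, -z); pixel columns grow to the right and rows downward; lengths in m; the calibration is good to about 2 mm. A picture is of the moment at which its call begins: read the wrist's pose just before it. camera_model takes no time and is no camera call.
- manip.hand_in(): hands the job in; it is judged then, once.
The state is a dict: "time_s": time; "qpos": joint angles; "joint_velocities": joint speeds; "joint_torque": joint torques, N m; "eef_pos": TCP position; "ee_rot": TCP orientation; "force": force on the tool from outside, world axes, zero at the start; "moment": the same for the moment, N m; "width": opening from 0.0 (shut) to 1.0 (fully open); "gripper_force": force on a finger pad.
Only numpy, scipy, OpenCV 4.12 (cv2) and the standard library are available. Lean on these libraries where they do the work, as an engineer would, in place of code of your own. Each camera call takes 0.05 s, during which the arm holds its last target. There are 200 camera calls.

## Task

Put the four steel disc-cutter punches away on the wooden rack: stand one upright in the middle of each ring mark, in order of thickness, the thinnest beside the upright steel end stop and the thickest at the far end from it. Set each one down on the wood before letting go, without dropping it, and do not knock any of them over.

Things in the scene. Friction and masses are not known exactly. Their poses are not given: they have to be found in the camera images.
- punch_20: the thinnest of the four disc-cutter punches: a loose, plain solid steel cylinder 20 mm in diameter and 45 mm tall (about 0.11 kg) with a thin dark line round it near the top, standing upright on the bench at the start, at one of four shuffled places in the open area between the robot and the rack. Origin: centre of its underside; z runs up its axis. It looks the same at any yaw
- punch_28: the second thinnest of the four disc-cutter punches: a loose, plain solid steel cylinder 28 mm in diameter and 45 mm tall (about 0.22 kg) with a thin dark line round it near the top, standing upright on the bench at the start, at one of four shuffled places in the open area between the robot and the rack. Origin: centre of its underside; z runs up its axis. It looks the same at any yaw
- punch_36: the second thickest of the four disc-cutter punches: a loose, plain solid steel cylinder 36 mm in diameter and 45 mm tall (about 0.36 kg) with a thin dark line round it near the top, standing upright on the bench at the start, at one of four shuffled places in the open area between the robot and the rack. Origin: centre of its underside; z runs up its axis. It looks the same at any yaw
- punch_44: the thickest of the four disc-cutter punches: a loose, plain solid steel cylinder 44 mm in diameter and 45 mm tall (about 0.54 kg) with a thin dark line round it near the top, standing upright on the bench at the start, at one of four shuffled places in the open area between the robot and the rack. Origin: centre of its underside; z runs up its axis. It looks the same at any yaw
- rack: fixed light-wood board lying flat on the bench beyond the punches, 380 mm long (its y axis), 80 mm wide (its x axis), 18 mm thick; it may lie at any yaw within about 0.2 rad of straight across. Four round marks run along its middle line. Origin: centre of its underside; the flat top, on which the punches stand, is 18 mm above it
- mark_a: a round mark on the rack's top, the end mark at the -y end of the row (in the rack's frame): a flat dark ring 52 mm across inlaid in the wood, about 1 mm proud to look at but nothing to touch. The marks stand 72 mm apart, centre to centre. Origin: centre of the ring on the rack's top; axes as the rack's
- mark_b: a round mark on the rack's top, the inner mark next to mark_a of the row (in the rack's frame): a flat dark ring 52 mm across inlaid in the wood, about 1 mm proud to look at but nothing to touch. The marks stand 72 mm apart, centre to centre. Origin: centre of the ring on the rack's top; axes as the rack's
- mark_c: a round mark on the rack's top, the inner mark next to mark_d of the row (in the rack's frame): a flat dark ring 52 mm across inlaid in the wood, about 1 mm proud to look at but nothing to touch. The marks stand 72 mm apart, centre to centre. Origin: centre of the ring on the rack's top; axes as the rack's
- mark_d: a round mark on the rack's top, the end mark at the +y end of the row (in the rack's frame): a flat dark ring 52 mm across inlaid in the wood, about 1 mm proud to look at but nothing to touch. The marks stand 72 mm apart, centre to centre. Origin: centre of the ring on the rack's top; axes as the rack's
- stop: the end stop: a dark steel upright bar bolted across one end of the rack's top, 78 mm long across the rack, 14 mm thick along it, 40 mm high (44 mm with its two bolt heads), fixed. It stands 57 mm from the centre of the end mark beside it, at either end, changing from start to start. (The other end has only two small flush wooden plugs.) Origin: centre of its underside, on the rack's top
Things that resemble listed ones, but are neither listed nor needed, are in the scene too. Leave any green look-alike of the punch_44 alone. Leave any yellow look-alike of the punch_36 alone.

How it is judged (in metres and radians):
At the end, for the whole second after the job is handed in: The punches stand upright (within 0.1 rad) and at rest on the rack's top, one on each mark, each within 12 mm of its mark's centre, in order of diameter 20, 28, 36, 44 mm counted from the end stop; all are released (((horizontal distance between stop and mark_a below 0.1 m and horizontal distance between punch_20 and mark_a below 0.012 m and horizontal distance between punch_28 and mark_b below 0.012 m and horizontal distance between punch_36 and mark_c below 0.012 m and horizontal distance between punch_44 and mark_d below 0.012 m) or (not (horizontal distance between stop and mark_a below 0.1 m) and horizontal distance between punch_20 and mark_d below 0.012 m and horizontal distance between punch_28 and mark_c below 0.012 m and horizontal distance between punch_36 and mark_b below 0.012 m and horizontal distance between punch_44 and mark_a below 0.012 m)) and z of punch_20 in the frame of rack between 0.014 and 0.023 m and angle between each of punch_20, punch_28, punch_36, punch_44's own z axis and vertical below 0.1 rad and linear speed of each of punch_20, punch_28, punch_36, punch_44 below 0.02 m/s and z of punch_28 in the frame of rack between 0.014 and 0.023 m and z of punch_36 in the frame of rack between 0.014 and 0.023 m and z of punch_44 in the frame of rack between 0.014 and 0.023 m); the robot touches nothing.
It fails at once if a punch is knocked over (leans more than 0.6 rad) (angle between any of punch_20, punch_28, punch_36, punch_44's own z axis and vertical above 0.6 rad).
It fails at once if a punch is let go in the air, more than about 12 mm above the rack's top (30 mm above the bench) ((height (world z) of punch_20 above 0.03 m and contact force between punch_20 and the fingers below 0.05 N) or (height (world z) of punch_28 above 0.03 m and contact force between punch_28 and the fingers below 0.05 N) or (height (world z) of punch_36 above 0.03 m and contact force between punch_36 and the fingers below 0.05 N) or (height (world z) of punch_44 above 0.03 m and contact force between punch_44 and the fingers below 0.05 N)).
It also fails if it takes over 88 s, if anything falls off the work surface, if the arm or the gripper's body presses on something with over 40 N, if the wrist force passes 120 N, or if a joint passes its speed limit or range.

## Working session

There is one attempt and no reset: what is moved stays moved. The work goes in short steps, Python scripts to look and compute and a tool call to move; the robot and the scene stay as the last step left them, time stands still between calls to the robot, and variables do not carry over. Pictures are saved under pics/ and viewed, at most 14 in all, crops included, and the job is handed in when it is done.

Besides the shell and the picture viewer there is one more tool, called after "Call:" as name(argument=value, ...) on one line, values as JSON. arm_command: Moves the arm, as the interface text tells. Its arguments: {"type":"object","properties":{"series":{"type":"string"},"newtons":{"type":"number"}},"required":["series"]}

```bash
ls; mkdir -p pics; python3 - <<'E'
from rig import manip
import cv2,numpy as np
s=manip.get_state(); print({k:np.round(v,3).tolist() for k,v in s.items()}, manip.pinch_z)
for n in("scene","top"):
    p,d=manip.grab_frame(n); cv2.imwrite(f"pics/{n}0.png",p); np.savez(f"{n}0.npz",p=p,d=d)
    print(manip.camera_model(n))
print(manip.camera_model("wrist"))
E
```

```text
pics
{'time_s': 0.0, 'qpos': [73.622, 18.352, 89.708, 0.002, 72.043, -1.145], 'joint_velocities': [-0.038, 0.035, 0.094, 0.055, 0.034, -0.022], 'joint_torque': [-0.001, -41.551, -23.417, -0.0, 0.008, 0.0], 'eef_pos': [0.151, 0.554, 0.23], 'ee_rot': [[-0.965, 0.263, -0.001], [0.263, 0.965, -0.002], [0.0, -0.002, -1.0]], 'force': [0.592, -0.35, 0.721], 'moment': [0.006, -0.013, -0.012], 'gripper_force': 0.0, 'width': 1.006} -0.0187
{'fovy': 57.79068327255063, 'cx': 248.49954708094975, 'cy': 187.2689054272321, 'extrinsics': array([[-0.89861398, -0.26009054,  0.3533353 ,  0.79139491],
       [ 0.43863032, -0.55059474,  0.71024564,  0.52899292],
       [ 0.00981638,  0.79322024,  0.60885573,  0.52957095],
       [ 0.        ,  0.        ,  0.        ,  1.        ]])}
{'fovy': 51.99005393205245, 'cx': 258.9598968885911, 'cy': 184.6807325106747, 'extrinsics': array([[-0.02058339,  0.98196461, -0.18794105,  0.36101248],
       [-0.99977226, -0.02127561, -0.00166641,  0.0153217 ],
       [-0.00563492,  0.18786395,  0.9821789 ,  0.83804253],
       [ 0.        ,  0.        ,  0.        ,  1.        ]])}
{'fovy': 70.89636071965542, 'cx': 255.99398905575148, 'cy': 186.87097723481284, 'T_tool_cam': array([[-1.90012911e-04,  9.60786342e-01,  2.77289684e-01,
         7.00695957e-02],
       [ 9.99999855e-01,  4.30984863e-05,  5.35917690e-04,
        -3.61808867e-04],
       [ 5.02951631e-04,  2.77289745e-01, -9.60786211e-01,
        -1.42835314e-01],
       [ 0.00000000e+00,  0.00000000e+00,  0.00000000e+00,
         1.00000000e+00]])}
```

View pics/top0.png

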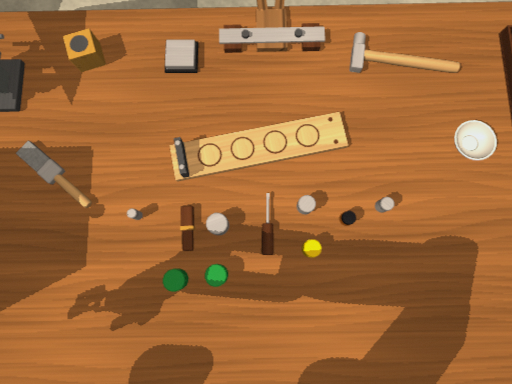

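View pics/scene0.png

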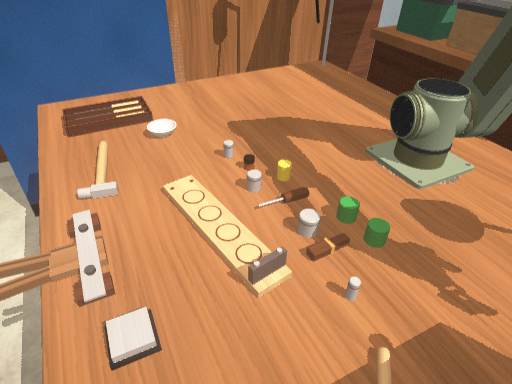

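Top view: the grey cylinders are at (134,214) smallest, (386,204), (307,204) and (217,223) largest. They fit punches 20, 28, 36 and 44 by size. Look-alikes are two green at (175,280) and (216,275), one yellow at (312,248) and a black one at (348,217), and I leave them alone. The stop is at the left (+y) end of the rack, beside mark (209,155). I'll confirm with an enlarged crop and measure.

```bash
cat > h.py <<'E'
import numpy as np,cv2
from rig import manip
def model(n,st=None):
    m=manip.camera_model(n); f=192/np.tan(np.radians(m["fovy"]/2))
    if n=="wrist":
        T=np.eye(4);T[:3,:3]=st["ee_rot"];T[:3,3]=st["eef_pos"];E=T@m["T_tool_cam"]
    else:E=m["extrinsics"]
    return f,m["cx"],m["cy"],E
def ray(M,u,v):
    f,cx,cy,E=M; d=E[:3,:3]@np.array([(u-cx)/f,-(v-cy)/f,-1]); return E[:3,3],d
def onplane(M,u,v,z):
    o,d=ray(M,u,v); return o+d*(z-o[2])/d[2]
def proj(M,P):
    f,cx,cy,E=M; q=E[:3,:3].T@(np.asarray(P)-E[:3,3]); return cx+f*q[0]/-q[2], cy-f*q[1]/-q[2]
def tri(r1,r2):
    (o1,d1),(o2,d2)=r1,r2
    s=np.linalg.lstsq(np.c_[d1,-d2],o2-o1,rcond=None)[0]
    a,b=o1+s[0]*d1,o2+s[1]*d2
    return (a+b)/2,np.linalg.norm(a-b)
def blobs(mask,amin=20):
    c,_=cv2.findContours(mask.astype(np.uint8),cv2.RETR_LIST,cv2.CHAIN_APPROX_NONE)
    return [(cv2.fitEllipse(k),cv2.contourArea(k)) for k in c if len(k)>8 and cv2.contourArea(k)>amin]
E
python3 - <<'E'
from h import *
for n,roi in(("top",(100,180,420,260)),("scene",(200,120,400,310))):
    p=np.load(n+"0.npz")["p"]; M=model(n)
    hsv=cv2.cvtColor(p,cv2.COLOR_BGR2HSV)
    m=(hsv[...,1]<60)&(hsv[...,2]>120); k=np.zeros_like(m);k[roi[1]:roi[3],roi[0]:roi[2]]=1
    for e,a in blobs(m&k): 
        print(n,np.round(e[0],1),np.round(e[1],1),a,"z45:",np.round(onplane(M,*e[0],.045),3))
    # ring marks
    b=p.astype(int)
    wood=((hsv[...,2]>150)&(hsv[...,1]<150)); 
    R=(160,100,360,190) if n=="top" else (150,165,300,300)
    k[:]=0;k[R[1]:R[3],R[0]:R[2]]=1
    for e,a in blobs(wood&k,80): print(" wood",n,np.round(e[0],1),np.round(e[1],1),a,np.round(onplane(M,*e[0],.018),3))
    x=p[roi[1]-70:roi[3]+40,roi[0]:roi[2]]; s=min(800/x.shape[1],600/x.shape[0]); cv2.imwrite(f"pics/{n}c.png",cv2.resize(x,None,fx=s,fy=s,interpolation=2))
E
```

```text
top [216.6 223. ] [19.7 20.6] 317.0 z45: [0.436 0.104 0.045]
top [131.7 212.8] [7.8 8.4] 49.5 z45: [0.46  0.276 0.045]
top [386.5 203.2] [12.2 12.8] 121.0 z45: [ 0.469 -0.241  0.045]
top [306.1 203.7] [15.8 17.8] 210.0 z45: [ 0.471 -0.078  0.045]
top [267.5 207.5] [0. 1.] 29.0 z45: [0.465 0.    0.045]
 wood top [176.4 159.8] [11.2 37.9] 200.5 [0.576 0.193 0.018]
 wood top [263.4 144.3] [ 38.  224.2] 5492.0 [0.607 0.005 0.018]
scene [353.  287.7] [10.9 25.3] 186.0 z45: [0.473 0.285 0.045]
scene [256.8 263.4] [5.3 6.6] 23.5 z45: [0.594 0.17  0.045]
scene [278.7 251.5] [ 6.2 13.6] 45.5 z45: [0.545 0.163 0.045]
scene [308.5 222.1] [20.3 29. ] 445.5 z45: [0.451 0.12  0.045]
scene [271.1 201.5] [ 2.2 26.1] 33.0 z45: [0.488 0.03  0.045]
scene [254.  179.9] [13.6 22.6] 226.5 z45: [ 0.486 -0.056  0.045]
scene [228.2 148.6] [ 8.8 19.3] 122.5 z45: [ 0.485 -0.212  0.045]
scene [386.5 152.9] [25.2 35.9] 420.5 z45: [ 0.115 -0.014  0.045]
 wood scene [163.1 282.3] [14.4 16.2] 160.0 [0.753 0.116 0.018]
 wood scene [160.5 285.1] [24.6 37.8] 448.5 [0.759 0.12  0.018]
 wood scene [268.2 265.1] [21.9 50.2] 747.5 [0.566 0.163 0.018]
 wood scene [230.8 227.6] [113.3 171.7] 13423.0 [0.589 0.041 0.018]
```

View pics/topc.png

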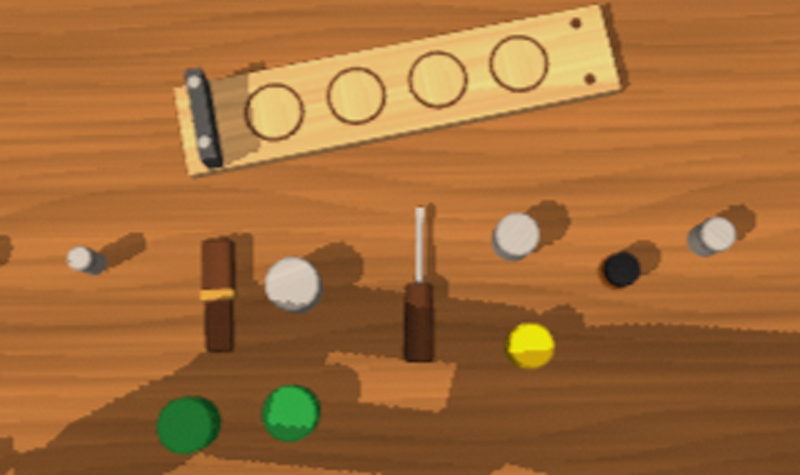

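View pics/scenec.png

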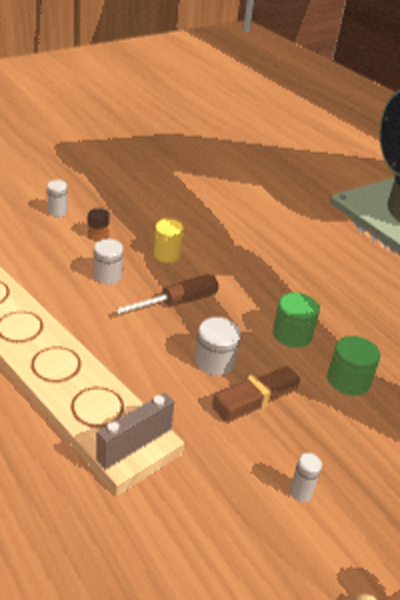

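The crops confirm it: the four bare-steel cylinders with a dark line near the top are the punches, and the others are green, yellow or black. I'll turn the fingers to close across the rack and look from the wrist camera.

Call:
arm_command(series="0 0 -1 1 -1 0.2 85;0 0 -1 1 -1 0.2 85;0 0 -1 1 -1 0.2 85;0 0 -1 1 -1 0.2 85;0 0 -1 1 -1 0.2 85;0 0 -1 1 -1 0.2 85;0 0 -1 1 -1 0.2 85;0 0 -1 1 -1 0.2 85", newtons=60)

```text
time_s: 0.9
eef_pos: [0.3517, 0.3535, 0.2712]
ee_rot: [[-0.181, 0.983, -0.0], [0.983, 0.181, -0.001], [-0.0, -0.001, -1.0]]
force: [0.5, 0.4, 0.6]
width: 0.995
gripper_force: 0.0
```

Call:
arm_command(series="0 0 0 1 -1 0 85;0 0 0 1 -1 0 85;0 0 0 1 -1 0 85;0 0 0 1 -1 0 85;0 0 0 1 -1 0 85;0 0 0 0 0 0 85;0 0 0 0 0 0 85")

```text
time_s: 1.6
eef_pos: [0.476, 0.2294, 0.2708]
ee_rot: [[-0.185, 0.983, -0.001], [0.983, 0.185, -0.0], [0.0, -0.001, -1.0]]
force: [-0.5, -0.2, 0.6]
width: 0.997
gripper_force: 0.0
```

```bash
python3 - <<'E'
from h import *
s=manip.get_state(); p,d=manip.grab_frame("wrist"); cv2.imwrite("pics/w1.png",p)
np.savez("w1.npz",p=p,d=d,eef_pos=s["eef_pos"],ee_rot=s["ee_rot"])
print(s["eef_pos"],s["ee_rot"],s["qpos"],s["time_s"])
E
```

```text
[0.47601709 0.22935239 0.27075647] [[-1.85147966e-01  9.82709606e-01 -1.43550612e-03]
 [ 9.82710636e-01  1.85148052e-01 -7.33843286e-05]
 [ 1.93665678e-04 -1.42427409e-03 -9.99998967e-01]] [2.44601723e+01 1.28012636e+01 9.16307824e+01 3.12028650e-02
 7.56445636e+01 1.37826485e+01] 1.6
```

Call:
arm_command(series="0 0 0 0 -1 0 85;0 0 0 0 -1 0 85;0 0 0 0 -1 0 85;0 0 0 0 -1 0 85;0 0 0 0 -1 0 85;0 0 0 0 -1 0 85;0 0 0 0 0 0 85;0 0 0 0 0 0 85")

```text
time_s: 2.45
eef_pos: [0.4756, 0.0807, 0.2714]
ee_rot: [[-0.187, 0.982, 0.0], [0.982, 0.187, 0.001], [0.001, 0.0, -1.0]]
force: [0.0, 0.0, -0.2]
width: 0.996
gripper_force: 0.0
```

```bash
python3 - <<'E'
from h import *
s=manip.get_state(); p,d=manip.grab_frame("wrist"); cv2.imwrite("pics/w2.png",p)
np.savez("w2.npz",p=p,d=d,eef_pos=s["eef_pos"],ee_rot=s["ee_rot"])
print(s["eef_pos"],s["ee_rot"],s["qpos"],s["time_s"])
a=cv2.imread("pics/w1.png"); cv2.imwrite("pics/w12.png",cv2.resize(np.hstack([a,p]),(800,300)))
E
```

```text
[0.47560212 0.08074229 0.27143406] [[-1.87245628e-01  9.82313120e-01  9.52431113e-05]
 [ 9.82312759e-01  1.87245474e-01  8.80741250e-04]
 [ 8.47329844e-04  2.58473472e-04 -9.99999608e-01]] [ 8.23672013e+00  8.46924159e+00  9.70584064e+01  5.10258112e-02
  7.44597277e+01 -2.56902835e+00] 2.45
```

View pics/w12.png

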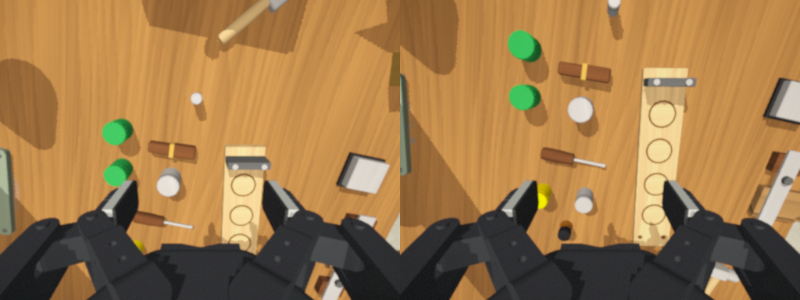

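Wrist views: left (at 1.28×) has punch_20 at (251,125) and punch_44 at (215,234). Right has punch_44 at (230,141), punch_36 at (235,256) and all four rings, with the stop at the top (+y).

```bash
cat > m.py <<'E'
from h import *
def tops(p,k):
    hsv=cv2.cvtColor(p,cv2.COLOR_BGR2HSV); m=(hsv[...,1]<60)&(hsv[...,2]>120)
    z=np.zeros_like(m); z[k[1]:k[3],k[0]:k[2]]=1
    return blobs(m&z,40)
def rings(p,k,dmin,dmax):
    g=cv2.cvtColor(p,cv2.COLOR_BGR2GRAY); G=cv2.resize(g[k[1]:k[3],k[0]:k[2]],None,fx=4,fy=4,interpolation=cv2.INTER_CUBIC)
    a=cv2.adaptiveThreshold(G,255,cv2.ADAPTIVE_THRESH_MEAN_C,cv2.THRESH_BINARY,61,-0 - -0+4)
    o=[]
    for e,ar in blobs(a==0,100)+blobs(a>0,100):
        c,(w,h),_=e
        if dmin<w/4 and h/4<dmax and h/w<1.3 and ar>.7*np.pi/4*w*h:o.append(((c[0]+.5)/4-.5+k[0],(c[1]+.5)/4-.5+k[1],w/4,h/4))
    return o
E
python3 - <<'E'
from m import *
top=np.load("top0.npz")["p"]; W=[np.load(f"w{i}.npz") for i in(1,2)]
MT=model("top"); MW=[model("wrist",w) for w in W]
for n,p,M,k,d,kr in(("top",top,MT,(190,115,330,180),(15,32),(100,180,420,260)),("w1",W[0]["p"],MW[0],(285,185,345,330),(20,50),(190,100,270,270)),("w2",W[1]["p"],MW[1],(305,110,370,310),(20,50),(205,110,270,280))):
    for u,v,w,h in sorted(rings(p,k,*d),key=lambda r:r[0]+r[1]*(n!="top")): print(n,"ring",np.round([u,v,w,h],1),np.round(onplane(M,u,v,.018),4))
    for e,a in tops(p,kr): print(n,"punch",np.round(e[0],1),np.round(e[1],1),a,np.round(onplane(M,*e[0],.045),4))
x=cv2.resize(np.hstack([W[0]["p"][90:290,170:370],W[1]["p"][110:310,190:390]]),None,fx=2,fy=2); cv2.imwrite("pics/w12c.png",x)
E
```

```text
top ring [209.3 154.4  19.5  19.8] [0.5867 0.1223 0.018 ]
top ring [209.3 154.4  19.1  19.4] [0.5867 0.1223 0.018 ]
top ring [242.  147.9  19.4  19.9] [0.5995 0.0516 0.018 ]
top ring [242.  147.9  18.9  19.4] [0.5995 0.0516 0.018 ]
top ring [242.  148.   24.4  25.5] [0.5994 0.0516 0.018 ]
top ring [242.  148.   23.9  25.1] [0.5994 0.0516 0.018 ]
top ring [274.6 141.4  19.3  19.8] [ 0.6126 -0.0192  0.018 ]
top ring [274.6 141.4  18.8  19.4] [ 0.6126 -0.0192  0.018 ]
top ring [274.7 141.5  23.8  24.9] [ 0.6123 -0.0192  0.018 ]
top ring [274.7 141.5  24.2  25.4] [ 0.6123 -0.0193  0.018 ]
top ring [307.1 135.1  23.7  24.8] [ 0.6253 -0.09    0.018 ]
top ring [307.1 135.1  24.1  25.3] [ 0.6253 -0.09    0.018 ]
top ring [307.1 135.   18.6  19.4] [ 0.6255 -0.09    0.018 ]
top ring [307.1 135.   19.   19.8] [ 0.6255 -0.09    0.018 ]
top punch [216.6 223. ] [19.7 20.6] 317.0 [0.4361 0.1036 0.045 ]
top punch [131.7 212.8] [7.8 8.4] 49.5 [0.4603 0.2757 0.045 ]
top punch [386.5 203.2] [12.2 12.8] 121.0 [ 0.4689 -0.2412  0.045 ]
top punch [306.1 203.7] [15.8 17.8] 210.0 [ 0.4714 -0.0782  0.045 ]
w
[... 188 characters left out ...]
.5  21.6  25.6] [0.5998 0.0492 0.018 ]
w1 punch [215.7 233.6] [27.7 36.8] 777.0 [0.4367 0.1106 0.045 ]
w1 punch [251.1 125.6] [14.  14.9] 161.5 [0.4604 0.2758 0.045 ]
w2 ring [335.4 145.9  28.5  31.3] [0.5867 0.1203 0.018 ]
w2 ring [335.4 145.9  28.1  30.8] [0.5867 0.1203 0.018 ]
w2 ring [331.3 192.7  32.8  35.7] [0.5996 0.0497 0.018 ]
w2 ring [331.3 192.7  33.3  36.1] [0.5996 0.0497 0.018 ]
w2 ring [331.4 192.8  26.4  29.1] [0.5997 0.0496 0.018 ]
w2 ring [331.4 192.8  25.9  28.7] [0.5997 0.0496 0.018 ]
w2 punch [235.1 257.2] [21.5 32.8] 531.5 [ 0.472 -0.072  0.045]
w2 punch [241.  207.7] [ 3.7 58.2] 125.0 [0.467  0.0097 0.045 ]
w2 punch [230.8 140. ] [31.3 32.5] 797.0 [0.4366 0.1035 0.045 ]
```

```bash
python3 - <<'E'
from m import *
W=[np.load(f"w{i}.npz") for i in(1,2)]; MT=model("top"); A,B=[model("wrist",w) for w in W]
for n,a,b in(("ring d w1-w2",ray(A,311.1,236.6),ray(B,335.4,145.9)),("ring d top-w2",ray(MT,209.3,154.4),ray(B,335.4,145.9)),("ring c w1-w2",ray(A,308.5,275.5),ray(B,331.3,192.7)),
 ("44 top-w2",ray(MT,216.6,223),ray(B,230.8,140)),("20 top-w1",ray(MT,131.7,212.8),ray(A,251.1,125.6))):
    P,g=tri(a,b); print(n,np.round(P,4),"gap",round(g,4))
E
```

```text
ring d w1-w2 [0.5865 0.1203 0.0184] gap 0.0
ring d top-w2 [0.5838 0.121  0.0275] gap 0.0003
ring c w1-w2 [0.5993 0.0499 0.0191] gap 0.0001
44 top-w2 [0.4363 0.1035 0.0444] gap 0.0005
20 top-w1 [0.4604 0.2758 0.0448] gap 0.0
```

Call:
arm_command(series="0 0 0 -0.8 0.5 -1 85;0 0 0 -0.8 0.4 -1 85;0 0 0 0 0 -1 85;0 0 0 0 0 -1 85;0 0 0 0 0 -1 85;0 0 0 0 0 -1 85;0 0 0 0 0 -1 85;0 0 0 0 0 0 85")

```text
time_s: 3.3
eef_pos: [0.4335, 0.1031, 0.0938]
ee_rot: [[-0.189, 0.982, -0.007], [0.982, 0.189, -0.001], [0.0, -0.007, -1.0]]
force: [-0.1, -0.1, -0.4]
width: 0.997
gripper_force: 0.0
```

Call:
arm_command(series="0 0 0 0.12 0 -1 85;0 0 0 0 0 -1 85;0 0 0 0 0 -1 85;0 0 0 0 0 -0.5 85;0 0 0 0 0 0 85;0 0 0 0 0 0 85")

```text
time_s: 3.9
eef_pos: [0.44, 0.1031, 0.0098]
ee_rot: [[-0.188, 0.982, 0.002], [0.982, 0.188, 0.0], [0.0, 0.002, -1.0]]
force: [0.2, -0.2, -0.4]
width: 0.993
gripper_force: 0.0
```

Call:
arm_command(series="0 0 0 0 0 0 36;0 0 0 0 0 0 36;0 0 0 0 0 0 36;0 0 0 0 0 0 36;0 0 0 0 0 0 36;0 0 0 0 0 0 36;0 0 0 0 0 0 36;0 0 0 0 0 0 36")

```text
time_s: 4.7
eef_pos: [0.4384, 0.1022, 0.0098]
ee_rot: [[-0.187, 0.982, -0.001], [0.982, 0.187, -0.0], [0.0, -0.001, -1.0]]
force: [-2.4, -0.3, 8.8]
width: 0.496
gripper_force: 60.0
```

Call:
arm_command(series="0 0 0 0 0 0.5 36;0 0 0 0 0 1 36;0 0 0 0 0 1 36;0 0 0 0 0 0.7 36")

```text
time_s: 5.1
eef_pos: [0.4389, 0.1022, 0.0898]
ee_rot: [[-0.187, 0.982, 0.0], [0.982, 0.187, 0.0], [0.0, 0.0, -1.0]]
force: [0.6, 0.2, -5.4]
width: 0.499
gripper_force: 62.5
```

Call:
arm_command(series="0 0 0 0.5 -0.5 0 36;0 0 0 0.75 -0.77 0 36;0 0 0 0.75 -0.8 0 36;0 0 0 0.75 -0.8 0 36;0 0 0 0.75 -0.8 0 36;0 0 0 0.75 -0.8 0 36;0 0 0 0.75 -0.8 0 36;0 0 0 0.75 -0.8 0 36")

```text
time_s: 5.9
eef_pos: [0.5824, -0.0503, 0.0879]
ee_rot: [[-0.187, 0.982, -0.002], [0.982, 0.187, 0.0], [0.001, -0.002, -1.0]]
force: [0.3, -0.5, -5.0]
width: 0.501
gripper_force: 62.5
```

Call:
arm_command(series="0 0 0 0.75 -0.8 0 36;0 0 0 0.6 -0.6 0 36;0 0 0 0.35 -0.3 0 36;0 0 0 0 0 0 36;0 0 0 0 0 0 36;0 0 0 0 0 0 36")

```text
time_s: 6.5
eef_pos: [0.6241, -0.0909, 0.0885]
ee_rot: [[-0.188, 0.982, -0.002], [0.982, 0.188, 0.001], [0.001, -0.002, -1.0]]
force: [-0.7, -0.6, -5.1]
width: 0.498
gripper_force: 62.4
```

Call:
arm_command(series="0 0 0 0.05 -0.04 -0.8 36;0 0 0 0 0 -0.8 36;0 0 0 0 0 -0.5 36;0 0 0 0 0 -0.2 36;0 0 0 0 0 0 36;0 0 0 0 0 0 36")

```text
time_s: 7.1
eef_pos: [0.6271, -0.0929, 0.0321]
ee_rot: [[-0.187, 0.982, 0.002], [0.982, 0.187, -0.0], [-0.001, 0.001, -1.0]]
force: [0.7, 0.9, -4.5]
width: 0.501
gripper_force: 62.4
```

Call:
arm_command(series="0 0 0 0 0 -0.08 36;0 0 0 0 0 0 36;0 0 0 0 0 0 36")

```text
time_s: 7.4
eef_pos: [0.6267, -0.093, 0.0297]
ee_rot: [[-0.187, 0.982, 0.001], [0.982, 0.187, -0.0], [-0.0, 0.001, -1.0]]
force: [0.0, 0.1, -6.2]
width: 0.497
gripper_force: 62.4
```

Call:
arm_command(series="0 0 0 0 0 -0.05 36;0 0 0 0 0 -0.04 36;0 0 0 0 0 0 36")

```text
time_s: 7.7
eef_pos: [0.6267, -0.093, 0.0279]
ee_rot: [[-0.187, 0.982, 0.001], [0.982, 0.187, -0.0], [-0.0, 0.001, -1.0]]
force: [-1.3, 0.9, 0.2]
width: 0.5
gripper_force: 63.1
```

Call:
arm_command(series="0 0 0 0 0 0 60;0 0 0 0 0 0 75;0 0 0 0 0 0 85;0 0 0 0 0 0 85;0 0 0 0 0 0 85;0 0 0 0 0 0 85")

```text
time_s: 8.3
eef_pos: [0.6266, -0.0929, 0.0271]
ee_rot: [[-0.187, 0.982, 0.0], [0.982, 0.187, -0.0], [-0.0, 0.0, -1.0]]
force: [-0.8, -0.8, 0.3]
width: 0.994
gripper_force: 0.0
```

Call:
arm_command(series="0 0 0 0 0 0.5 85;0 0 0 0 0 1 85;0 0 0 0 0 1 85;0 0 0 0 0 1 85;0 0 0 0 0 0 85")

```text
time_s: 8.8
eef_pos: [0.6292, -0.0934, 0.1195]
ee_rot: [[-0.187, 0.982, 0.009], [0.982, 0.187, -0.001], [-0.003, 0.009, -1.0]]
force: [0.7, -0.7, 0.1]
width: 0.998
gripper_force: 0.0
```

Call:
arm_command(series="0 0 0 -0.8 0.1 0 85;0 0 0 -0.9 0.1 0 85;0 0 0 -0.9 0.1 0 85;0 0 0 -0.9 0.1 0 85;0 0 0 -0.9 0.1 0 85;0 0 0 -0.9 0.1 0 85;0 0 0 -0.9 0 0 85;0 0 0 0 0 0 85")

```text
time_s: 9.6
eef_pos: [0.4682, -0.0775, 0.1141]
ee_rot: [[-0.187, 0.982, -0.004], [0.982, 0.187, 0.001], [0.001, -0.003, -1.0]]
force: [0.4, 0.8, 0.3]
width: 0.993
gripper_force: 0.0
```

Call:
arm_command(series="0 0 0 0 0 0 85;0 0 0 0 0 0 85")

```text
time_s: 9.8
eef_pos: [0.4729, -0.0781, 0.1148]
ee_rot: [[-0.187, 0.982, 0.002], [0.982, 0.187, -0.0], [-0.001, 0.002, -1.0]]
force: [-0.1, -0.5, 0.2]
width: 0.994
gripper_force: 0.0
```

```bash
python3 - <<'E'
from h import *
s=manip.get_state(); print(np.round(s["eef_pos"],4),s["time_s"])
a,_=manip.grab_frame("wrist"); b,_=manip.grab_frame("scene"); cv2.imwrite("pics/c1.png",cv2.resize(np.hstack([a,b]),(800,300)))
E
```

```text
[ 0.4729 -0.0781  0.1148] 9.8
```

View pics/c1.png

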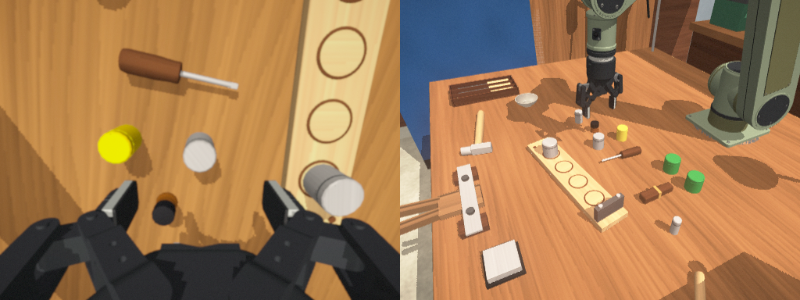

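Left (wrist): punch_36 at (200,152) sits right below the gripper axis, and punch_44 stands on its ring at (330,185). Right (scene): punch_44 is upright at the far end and the others are undisturbed.

Call:
arm_command(series="0 0 0 -0.04 0 -1 85;0 0 0 0 0 -1 85;0 0 0 0 0 -1 85;0 0 0 0 0 -0.8 85;0 0 0 0 0 -0.4 85;0 0 0 0 0 0 85;0 0 0 0 0 0 85")

```text
time_s: 10.6
eef_pos: [0.4713, -0.0781, 0.0099]
ee_rot: [[-0.187, 0.982, 0.001], [0.982, 0.187, -0.0], [-0.0, 0.001, -1.0]]
force: [0.1, 0.0, -0.1]
width: 0.995
gripper_force: 0.0
```

Call:
arm_command(series="0 0 0 0 0 0 28;0 0 0 0 0 0 28;0 0 0 0 0 0 28;0 0 0 0 0 0 28;0 0 0 0 0 0 28;0 0 0 0 0 0 28;0 0 0 0 0 0 28;0 0 0 0 0 0 28")

```text
time_s: 11.4
eef_pos: [0.4712, -0.078, 0.0105]
ee_rot: [[-0.187, 0.982, 0.002], [0.982, 0.187, -0.0], [-0.001, 0.002, -1.0]]
force: [-0.3, 1.2, 6.2]
width: 0.403
gripper_force: 59.5
```

Call:
arm_command(series="0 0 0 0 0 0.5 28;0 0 0 0 0 1 28;0 0 0 0 0 1 28;0 0 0 0 0 0.7 28;0 0 0 0 0 0 28")

```text
time_s: 11.9
eef_pos: [0.4718, -0.0782, 0.0914]
ee_rot: [[-0.187, 0.982, 0.005], [0.982, 0.187, -0.001], [-0.002, 0.004, -1.0]]
force: [0.5, -0.3, -4.2]
width: 0.401
gripper_force: 60.7
```

Call:
arm_command(series="0 0 0 0.5 0.3 0 28;0 0 0 0.8 0.35 0 28;0 0 0 0.8 0.35 0 28;0 0 0 0.8 0.35 0 28;0 0 0 0.8 0.35 0 28;0 0 0 0.8 0.3 0 28;0 0 0 0.7 0.2 0 28;0 0 0 0.43 0.1 0 28")

```text
time_s: 12.7
eef_pos: [0.6123, -0.0192, 0.0873]
ee_rot: [[-0.188, 0.982, -0.002], [0.982, 0.188, 0.001], [0.001, -0.002, -1.0]]
force: [-0.8, 0.2, -3.2]
width: 0.406
gripper_force: 60.6
```

Call:
arm_command(series="0 0 0 0 0 0 28;0 0 0 0 0 0 28;0 0 0 0 0 0 28")

```text
time_s: 13.0
eef_pos: [0.6101, -0.0206, 0.089]
ee_rot: [[-0.187, 0.982, -0.002], [0.982, 0.187, 0.0], [0.0, -0.002, -1.0]]
force: [0.2, -0.0, -4.4]
width: 0.407
gripper_force: 60.6
```

Call:
arm_command(series="0 0 0 0.08 0 -0.8 28;0 0 0 0 0 -0.8 28;0 0 0 0 0 -0.5 28;0 0 0 0 0 -0.2 28;0 0 0 0 0 -0.05 28;0 0 0 0 0 0 28;0 0 0 0 0 0 28")

```text
time_s: 13.7
eef_pos: [0.6139, -0.0205, 0.0318]
ee_rot: [[-0.187, 0.982, 0.002], [0.982, 0.187, -0.0], [-0.0, 0.002, -1.0]]
force: [-0.3, -0.6, -4.5]
width: 0.409
gripper_force: 60.7
```

Call:
arm_command(series="0 0 0 0 0 -0.06 28;0 0 0 0 0 0 28;0 0 0 0 0 0 28")

```text
time_s: 14.0
eef_pos: [0.6134, -0.0204, 0.0295]
ee_rot: [[-0.187, 0.982, 0.0], [0.982, 0.187, 0.0], [-0.0, 0.0, -1.0]]
force: [-0.6, -0.0, -3.3]
width: 0.404
gripper_force: 60.7
```

Call:
arm_command(series="0 0 0 0 0 -0.05 28;0 0 0 0 0 -0.04 28;0 0 0 0 0 0 28")

```text
time_s: 14.3
eef_pos: [0.6135, -0.0204, 0.0285]
ee_rot: [[-0.187, 0.982, 0.001], [0.982, 0.187, -0.0], [-0.0, 0.001, -1.0]]
force: [-2.4, -0.1, 5.6]
width: 0.404
gripper_force: 61.7
```

Call:
arm_command(series="0 0 0 0 0 0 50;0 0 0 0 0 0 70;0 0 0 0 0 0 85;0 0 0 0 0 0 85;0 0 0 0 0 0 85;0 0 0 0 0 0 85")

```text
time_s: 14.9
eef_pos: [0.6133, -0.0205, 0.027]
ee_rot: [[-0.187, 0.982, 0.0], [0.982, 0.187, -0.0], [-0.0, 0.0, -1.0]]
force: [0.7, 0.1, -0.7]
width: 0.996
gripper_force: 0.0
```

Call:
arm_command(series="0 0 0 0 0 0.5 85;0 0 0 0 0 1 85;0 0 0 0 0 1 85;0 0 0 0 0 1 85;0 0 0 0 0 0 85")

```text
time_s: 15.4
eef_pos: [0.616, -0.0206, 0.1193]
ee_rot: [[-0.187, 0.982, 0.009], [0.982, 0.187, -0.0], [-0.002, 0.009, -1.0]]
force: [0.6, 0.0, -0.1]
width: 0.992
gripper_force: 0.0
```

Call:
arm_command(series="0 0 0 -0.7 -1 0 85;0 0 0 -0.7 -1 0 85;0 0 0 -0.7 -1 0 85;0 0 0 -0.7 -1 0 85;0 0 0 -0.7 -1 0 85;0 0 0 -0.7 -1 0 85;0 0 0 -0.8 -1 0 85;0 0 0 -0.8 -1 0 85")

```text
time_s: 16.2
eef_pos: [0.4671, -0.2211, 0.1143]
ee_rot: [[-0.187, 0.982, -0.001], [0.982, 0.187, 0.0], [0.0, -0.0, -1.0]]
force: [0.4, -0.3, -0.4]
width: 0.994
gripper_force: 0.0
```

Call:
arm_command(series="0 0 0 0 -0.8 0 85;0 0 0 0 0 0 85;0 0 0 0 0 0 85;0 0 0 0 0 0 85")

```text
time_s: 16.6
eef_pos: [0.4683, -0.2395, 0.1143]
ee_rot: [[-0.188, 0.982, -0.0], [0.982, 0.188, 0.001], [0.001, -0.0, -1.0]]
force: [1.0, 0.3, 0.8]
width: 0.995
gripper_force: 0.0
```

```bash
python3 - <<'E'
from m import *
s=manip.get_state(); print(np.round(s["eef_pos"],4),s["time_s"])
a,_=manip.grab_frame("wrist"); b,_=manip.grab_frame("scene"); cv2.imwrite("pics/c2.png",cv2.resize(np.hstack([a,b]),(800,300)))
M=model("wrist",s)
for e,ar in tops(a,(190,120,320,260)): print(np.round(e[0],1),np.round(e[1],1),ar,np.round(onplane(M,*e[0],.045),4))
E
```

```text
[ 0.4683 -0.2395  0.1143] 16.6
[256.4 197.8] [31.1 42.5] 1028.0 [ 0.4688 -0.2403  0.045 ]
```

View pics/c2.png

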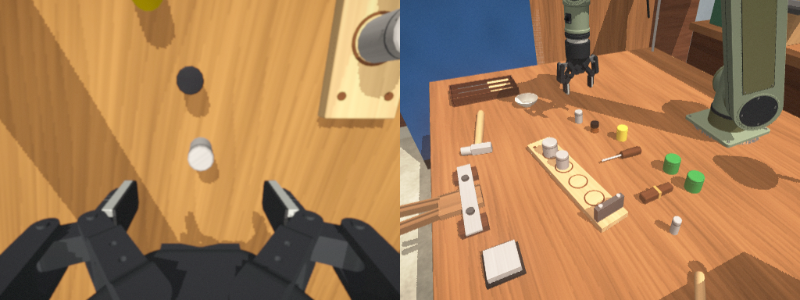

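Wrist (left): punch_28 at (201,155) is under the gripper, with the black look-alike clear at (190,80). Scene (right): 44 and 36 stand on their rings.

Call:
arm_command(series="0 0 0 0.02 -0.06 -1 85;0 0 0 0 0 -1 85;0 0 0 0 0 -1 85;0 0 0 0 0 -0.8 85;0 0 0 0 0 -0.4 85;0 0 0 0 0 0 85;0 0 0 0 0 0 85")

```text
time_s: 17.4
eef_pos: [0.4694, -0.2419, 0.0101]
ee_rot: [[-0.187, 0.982, 0.001], [0.982, 0.187, -0.0], [-0.001, 0.001, -1.0]]
force: [-0.4, 0.0, 0.2]
width: 0.997
gripper_force: 0.0
```

Call:
arm_command(series="0 0 0 0 0 0 20;0 0 0 0 0 0 20;0 0 0 0 0 0 20;0 0 0 0 0 0 20;0 0 0 0 0 0 20;0 0 0 0 0 0 20;0 0 0 0 0 0 20;0 0 0 0 0 0 20")

```text
time_s: 18.2
eef_pos: [0.4691, -0.2421, 0.0102]
ee_rot: [[-0.187, 0.982, 0.001], [0.982, 0.187, -0.0], [-0.001, 0.001, -1.0]]
force: [-0.4, -0.2, 5.4]
width: 0.31
gripper_force: 59.1
```

Call:
arm_command(series="0 0 0 0 0 0.5 20;0 0 0 0 0 1 20;0 0 0 0 0 1 20;0 0 0 0 0 1 20;0 0 0 0 0 0.7 20;0 0 0 0 0 0 20")

```text
time_s: 18.8
eef_pos: [0.4702, -0.2427, 0.1173]
ee_rot: [[-0.187, 0.982, 0.005], [0.982, 0.187, -0.003], [-0.004, 0.004, -1.0]]
force: [1.2, 0.2, -0.5]
width: 0.311
gripper_force: 59.3
```

Call:
arm_command(series="0 0 0 0.2 0.5 0 20;0 0 0 0.4 0.9 0 20;0 0 0 0.4 1 0 20;0 0 0 0.4 1 0 20;0 0 0 0.4 1 0 20;0 0 0 0.4 1 0 20;0 0 0 0.5 1 0 20;0 0 0 0.5 1 0 20")

```text
time_s: 19.6
eef_pos: [0.5479, -0.0547, 0.1128]
ee_rot: [[-0.187, 0.982, -0.004], [0.982, 0.187, 0.001], [0.001, -0.003, -1.0]]
force: [0.7, -0.4, -1.9]
width: 0.306
gripper_force: 59.2
```

Call:
arm_command(series="0 0 0 0.5 1 0 20;0 0 0 0.5 1 0 20;0 0 0 0.5 1 0 20;0 0 0 0.3 0.8 0 20;0 0 0 0.2 0.5 0 20;0 0 0 0 0 0 20;0 0 0 0 0 0 20;0 0 0 0 0 0 20")

```text
time_s: 20.4
eef_pos: [0.5981, 0.0497, 0.1142]
ee_rot: [[-0.186, 0.983, -0.001], [0.983, 0.186, -0.0], [-0.0, -0.001, -1.0]]
force: [-0.2, -0.2, -1.5]
width: 0.31
gripper_force: 59.2
```

Call:
arm_command(series="0 0 0 0.04 0.02 -0.9 20;0 0 0 0 0 -0.9 20;0 0 0 0 0 -0.8 20;0 0 0 0 0 -0.5 20;0 0 0 0 0 -0.25 20;0 0 0 0 0 0 20;0 0 0 0 0 0 20")

```text
time_s: 21.1
eef_pos: [0.6004, 0.0509, 0.0316]
ee_rot: [[-0.187, 0.982, 0.002], [0.982, 0.187, 0.0], [-0.0, 0.002, -1.0]]
force: [-0.4, -0.8, -1.1]
width: 0.313
gripper_force: 59.3
```

Call:
arm_command(series="0 0 0 0 0 -0.06 20;0 0 0 0 0 0 20;0 0 0 0 0 0 20")

```text
time_s: 21.4
eef_pos: [0.6, 0.0511, 0.0298]
ee_rot: [[-0.187, 0.982, 0.001], [0.982, 0.187, 0.0], [-0.0, 0.001, -1.0]]
force: [0.0, 0.1, -2.8]
width: 0.311
gripper_force: 59.3
```

Call:
arm_command(series="0 0 0 0 0 -0.05 20;0 0 0 0 0 -0.04 20;0 0 0 0 0 0 20")

```text
time_s: 21.7
eef_pos: [0.6001, 0.0511, 0.0283]
ee_rot: [[-0.187, 0.982, 0.001], [0.982, 0.187, 0.0], [-0.0, 0.001, -1.0]]
force: [-1.4, -0.4, 4.7]
width: 0.311
gripper_force: 60.1
```

Call:
arm_command(series="0 0 0 0 0 0 45;0 0 0 0 0 0 65;0 0 0 0 0 0 85;0 0 0 0 0 0 85;0 0 0 0 0 0 85;0 0 0 0 0 0 85")

```text
time_s: 22.3
eef_pos: [0.5998, 0.0511, 0.027]
ee_rot: [[-0.187, 0.982, 0.0], [0.982, 0.187, 0.0], [0.0, 0.0, -1.0]]
force: [-0.7, -0.4, -0.1]
width: 0.996
gripper_force: 0.0
```

Call:
arm_command(series="0 0 0 0 0 0.5 85;0 0 0 0 0 1 85;0 0 0 0 0 1 85;0 0 0 0 0 1 85;0 0 0 0 0 0 85")

```text
time_s: 22.8
eef_pos: [0.6024, 0.0513, 0.1193]
ee_rot: [[-0.187, 0.982, 0.009], [0.982, 0.187, 0.001], [-0.001, 0.009, -1.0]]
force: [0.8, -0.1, 0.1]
width: 0.994
gripper_force: 0.0
```

Call:
arm_command(series="0 0 0 -0.6 1 0 85;0 0 0 -0.6 1 0 85;0 0 0 -0.6 1 0 85;0 0 0 -0.6 1 0 85;0 0 0 -0.6 1 0 85;0 0 0 -0.6 1 0 85;0 0 0 -0.7 1 0 85;0 0 0 -0.7 1 0 85")

```text
time_s: 23.6
eef_pos: [0.4737, 0.2518, 0.1143]
ee_rot: [[-0.187, 0.982, -0.001], [0.982, 0.187, -0.0], [-0.0, -0.001, -1.0]]
force: [0.4, -0.7, 0.2]
width: 1.0
gripper_force: 0.0
```

Call:
arm_command(series="0 0 0 -0.6 1 0 85;0 0 0 0 0 0 85;0 0 0 0 0 0 85;0 0 0 0 0 0 85")

```text
time_s: 24.0
eef_pos: [0.46, 0.2754, 0.1144]
ee_rot: [[-0.186, 0.982, -0.0], [0.982, 0.186, -0.0], [-0.0, -0.0, -1.0]]
force: [-0.0, 0.2, -0.3]
width: 0.997
gripper_force: 0.0
```

```bash
python3 - <<'E'
from m import *
s=manip.get_state(); print(np.round(s["eef_pos"],4),s["time_s"])
a,_=manip.grab_frame("wrist"); b,_=manip.grab_frame("top"); cv2.imwrite("pics/c3.png",cv2.resize(np.hstack([a,b]),(800,300)))
M=model("wrist",s)
for e,ar in tops(a,(190,120,320,260)): print(np.round(e[0],1),np.round(e[1],1),ar,np.round(onplane(M,*e[0],.045),4))
for e,ar in tops(b,(225,115,335,180)): print(np.round(e[0],1),np.round(e[1],1),ar,np.round(onplane(model("top"),*e[0],.063),4))
E
```

```text
[0.46   0.2754 0.1144] 24.0
[256.3 191.6] [22.4 33.4] 578.0 [0.4595 0.2799 0.045 ]
[241.9 141.7] [10.9 11.7] 98.0 [0.5997 0.0497 0.063 ]
[276.9 134.5] [14.7 15.2] 173.5 [ 0.6135 -0.0224  0.063 ]
[309.9 128. ] [18.1 19.3] 273.0 [ 0.6259 -0.0906  0.063 ]
```

View pics/c3.png

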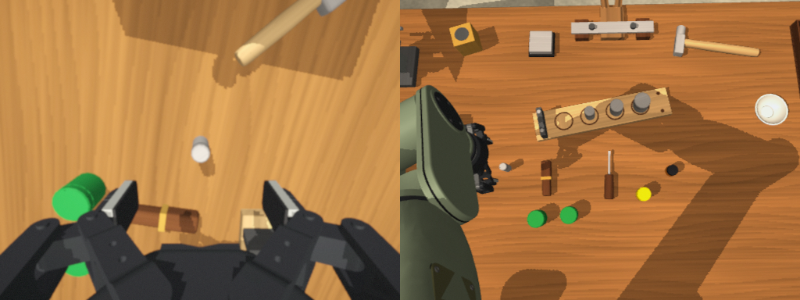

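Top (right): 28, 36 and 44 stand on their rings, within about 3 mm of the centres. Wrist (left): punch_20 at (201,151) is under the gripper.

Call:
arm_command(series="0 0 0 0.02 0 -1 85;0 0 0 0 0 -1 85;0 0 0 0 0 -1 85;0 0 0 0 0 -0.8 85;0 0 0 0 0 -0.4 85;0 0 0 0 0 0 85;0 0 0 0 0 0 85")

```text
time_s: 24.8
eef_pos: [0.461, 0.2761, 0.0101]
ee_rot: [[-0.186, 0.982, 0.001], [0.982, 0.186, 0.001], [0.0, 0.001, -1.0]]
force: [0.0, -0.5, 0.9]
width: 0.995
gripper_force: 0.0
```

Call:
arm_command(series="0 0 0 0 0 0 12;0 0 0 0 0 0 12;0 0 0 0 0 0 12;0 0 0 0 0 0 12;0 0 0 0 0 0 12;0 0 0 0 0 0 12;0 0 0 0 0 0 12;0 0 0 0 0 0 12")

```text
time_s: 25.6
eef_pos: [0.4604, 0.2762, 0.0101]
ee_rot: [[-0.187, 0.982, 0.0], [0.982, 0.187, 0.0], [0.0, 0.001, -1.0]]
force: [-1.8, -0.4, 5.7]
width: 0.215
gripper_force: 58.6
```

Call:
arm_command(series="0 0 0 0 0 0.5 12;0 0 0 0 0 1 12;0 0 0 0 0 1 12;0 0 0 0 0 1 12;0 0 0 0 0 0.9 12;0 0 0 0 0 0 12")

```text
time_s: 26.2
eef_pos: [0.4621, 0.2771, 0.1229]
ee_rot: [[-0.187, 0.982, 0.006], [0.982, 0.187, 0.004], [0.002, 0.007, -1.0]]
force: [0.3, 0.8, -1.0]
width: 0.212
gripper_force: 58.6
```

Call:
arm_command(series="0 0 0 0.4 -0.5 0 12;0 0 0 0.7 -0.9 0 12;0 0 0 0.7 -0.9 0 12;0 0 0 0.7 -0.9 0 12;0 0 0 0.7 -0.9 0 12;0 0 0 0.7 -0.9 0 12;0 0 0 0.7 -0.7 0 12;0 0 0 0.44 -0.52 0 12")

```text
time_s: 27.0
eef_pos: [0.5868, 0.1183, 0.1179]
ee_rot: [[-0.185, 0.983, -0.002], [0.983, 0.185, -0.001], [-0.0, -0.002, -1.0]]
force: [0.6, 0.1, -0.8]
width: 0.215
gripper_force: 58.6
```

Call:
arm_command(series="0 0 0 0 0 0 12;0 0 0 0 0 0 12;0 0 0 0 0 0 12")

```text
time_s: 27.3
eef_pos: [0.5853, 0.1211, 0.1191]
ee_rot: [[-0.188, 0.982, -0.002], [0.982, 0.188, 0.0], [0.0, -0.001, -1.0]]
force: [0.3, -0.2, -1.1]
width: 0.218
gripper_force: 58.6
```

Call:
arm_command(series="0 0 0 0.02 0 -0.9 12;0 0 0 0 0 -1 12;0 0 0 0 0 -0.8 12;0 0 0 0 0 -0.5 12;0 0 0 0 0 -0.3 12;0 0 0 0 0 0 12;0 0 0 0 0 0 12")

```text
time_s: 28.0
eef_pos: [0.5873, 0.1209, 0.0328]
ee_rot: [[-0.187, 0.982, 0.001], [0.982, 0.187, 0.0], [0.0, 0.002, -1.0]]
force: [0.3, -0.3, -0.8]
width: 0.221
gripper_force: 58.7
```

Call:
arm_command(series="0 0 0 0 0 -0.06 12;0 0 0 0 0 0 12;0 0 0 0 0 0 12")

```text
time_s: 28.3
eef_pos: [0.587, 0.1206, 0.0311]
ee_rot: [[-0.187, 0.982, 0.001], [0.982, 0.187, 0.0], [-0.0, 0.001, -1.0]]
force: [0.6, -0.8, -0.7]
width: 0.212
gripper_force: 58.7
```

Call:
arm_command(series="0 0 0 0 0 -0.06 12;0 0 0 0 0 -0.04 12;0 0 0 0 0 -0.03 12;0 0 0 0 0 0 12;0 0 0 0 0 0 12")

```text
time_s: 28.8
eef_pos: [0.5868, 0.1206, 0.0281]
ee_rot: [[-0.187, 0.982, 0.0], [0.982, 0.187, 0.0], [-0.0, 0.0, -1.0]]
force: [-1.5, -0.2, 5.4]
width: 0.214
gripper_force: 59.4
```

Punch_20 is touching the wood. I'll release it, rise and back off toward the robot.

Call:
arm_command(series="0 0 0 0 0 0 35;0 0 0 0 0 0 55;0 0 0 0 0 0 75;0 0 0 0 0 0 85;0 0 0 0 0 0 85;0 0 0 0 0 0 85")

```text
time_s: 29.4
eef_pos: [0.5868, 0.1206, 0.0272]
ee_rot: [[-0.187, 0.982, -0.0], [0.982, 0.187, -0.0], [-0.0, -0.0, -1.0]]
force: [0.4, -0.2, 0.0]
width: 0.994
gripper_force: 0.0
```

Call:
arm_command(series="0 0 0 0 0 0.5 85;0 0 0 0 0 1 85;0 0 0 0 0 1 85;0 0 0 0 0 1 85;0 0 0 0 0 1 85;0 0 0 0 0 1 85;0 0 0 0 0 1 85;0 0 0 0 0 0 85")

```text
time_s: 30.2
eef_pos: [0.5889, 0.121, 0.1947]
ee_rot: [[-0.187, 0.982, 0.009], [0.982, 0.187, 0.002], [-0.0, 0.009, -1.0]]
force: [-0.5, 0.7, 0.1]
width: 0.998
gripper_force: 0.0
```

Call:
arm_command(series="0 0 0 -0.6 1 0 85;0 0 0 -0.6 1 0 85;0 0 0 -0.6 1 0 85;0 0 0 -0.6 1 0 85;0 0 0 -0.6 1 0 85;0 0 0 -0.6 1 0 85;0 0 0 -0.6 0.5 0 85;0 0 0 0 0 0 85")

```text
time_s: 31.0
eef_pos: [0.4797, 0.2842, 0.1894]
ee_rot: [[-0.19, 0.982, -0.002], [0.982, 0.19, -0.0], [-0.0, -0.002, -1.0]]
force: [-0.3, 0.5, 0.5]
width: 0.995
gripper_force: 0.0
```

```bash
python3 - <<'E'
from m import *
b,_=manip.grab_frame("top"); a,_=manip.grab_frame("scene"); s=manip.get_state(); print(s["time_s"],s["force"])
x=np.hstack([cv2.resize(b[100:190,160:360],(600,270)),]); y=cv2.resize(a[130:310,120:420],(500,300))
cv2.imwrite("pics/f.png",np.vstack([np.pad(x,((0,0),(0,0),(0,0))),np.pad(y,((0,0),(0,100),(0,0)))]))
for e,ar in tops(b,(195,115,335,180)): print(np.round(e[0],1),np.round(e[1],1),ar,np.round(onplane(model("top"),*e[0],.063),4))
E
```

```text
31.1 [ 0.62701151 -0.27250852 -0.16357844]
[207.1 148.5] [7.4 8. ] 45.0 [0.5867 0.121  0.063 ]
[241.9 141.5] [11.  11.6] 98.0 [0.6002 0.0498 0.063 ]
[277.  134.3] [14.5 15. ] 169.0 [ 0.6138 -0.0225  0.063 ]
[309.9 128. ] [18.  19.3] 271.0 [ 0.626  -0.0907  0.063 ]
```

View pics/f.png

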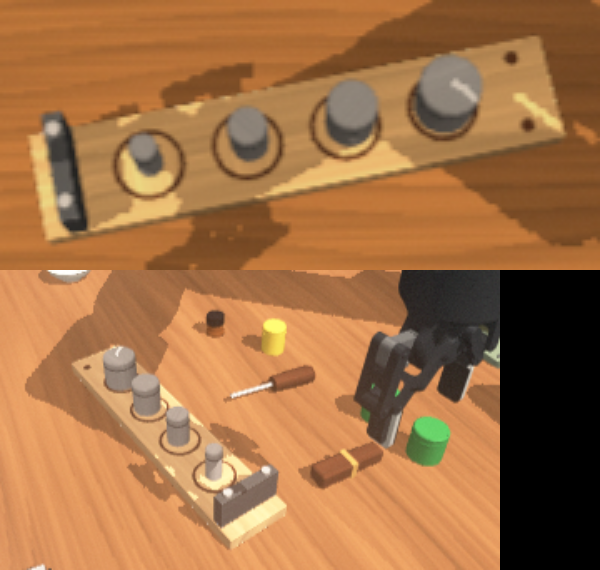

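All four stand upright and centred on their rings, running 20, 28, 36, 44 from the stop. The gripper is clear of everything.

```bash
python3 -c "
from rig import manip
print(manip.hand_in())"
```

```text
the job is handed in; nothing more can be done
None
```

All four punches stand upright on their ring marks, within about 4 mm of centre by the last top-camera view, in order 20, 28, 36, 44 mm from the end stop; the job was handed in at about 31 s, and the hand-in returned no verdict.

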